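Push the flat tin through the posts into its bay

ROBOT

A 6-joint arm with a two-finger parallel gripper is mounted at the origin on the work surface. World frame = base frame: x ahead of the robot, y to its left, z up, the work surface at z = 0. Lengths are in mm, angles in rad, forces in N, time in s.
With the tool pointing down it reaches from about 325 to 875 mm from the base axis. Payload 4.4 kg.
Tool frame: the origin (TCP) lies on the centre line of the jaws, within the pads' length; the fingertips stand env.finger_overhang ahead of it and the grasp point (between the pads) lies 6 mm ahead of it (env.finger_overhang is the distance from the TCP to the fingertips, in mm); z points along the fingers, y is the direction in which the jaws open and shut (so a half turn about z gives the same grasp; the last joint's range is limited). The gripper opens to 85 mm and grips with 20 to 120 N. Pads are 22 mm wide; open, the fingers measure 114 mm over their backs; the gripper's body (76 mm by 85 mm) begins 54 mm behind the grasp point. The pads swing forward as they close: fully open they stand 13 mm farther back than shut.
Start: joints at [-1.319, 0.207, 1.542, -0, 1.393, -0.15], TCP at [225.386, -528.988, 224.582] pointing down, gripper open.
Joint ranges: [-2.73, 2.73], [-0.86, 2.22], [0.23, 2.46], [-1.11, 4.25], [0.08, 2.63], [-2.82, 2.82]. Speed limits (rad/s): [2.79, 2.79, 3.14, 3.14, 3.14, 3.14].

INTERFACE

Orientations are given as a unit quaternion [w, x, y, z].
In Python, from bench import env, eoat, optics, close_job, status gives the robot as it stands. Calls block until the motion is done:
- env.move_to(position, orientation): joint-space move of the TCP to a pose.
- env.movel(position, attitude=None, speed=150, guard=None): straight line of the TCP; attitude=None keeps the orientation; speed is the mean speed in mm/s. With guard (N) it stops when the force on the tool has changed by that much, and returns True; else False.
- env.movej(angles): joint-space move.
- eoat.command_gripper(opening, newtons=None): opening from 0.0 (shut) to 1.0 (fully open); newtons is the grip in N (None keeps the last); returns when the fingers have stopped.
- env.hold(seconds).
- env.inverse_kinematics(position, orientation): joint angles nearest the present ones, or None.
- optics.get_image(name): name is "side" or "top" or "wrist"; returns the picture (400x640x3 uint8, red, green, blue); there is no depth.
- optics.camera_params(name): a dict with "fx", "fy", "cx", "cy" (pixels), "R" (3x3) and "t" (3): a world point X has camera coordinates R X + t. Camera axes: x right, y down, z forward; pixel columns grow to the right and rows downward; lengths in mm; the calibration is good to about 2 mm. A picture is of the moment at which its call begins: read the wrist's pose just before it. camera_params takes no time and is no camera call; for the wrist camera it gives the pose at the moment of the call.
A pose or a line that the arm cannot do raises env.Unreachable and nothing moves.
- close_job(): hands the job in, once; it reports no verdict.
Readings, each from a call of its own:
- status.current_time_s(): time.
- status.current_joint_positions(): joint angles.
- status.current_dq(): joint speeds.
- status.current_effort(): joint torques, N m.
- status.current_tool_pos(): TCP position.
- status.current_tool_rot(): TCP orientation.
- status.current_wrist_force(): force on the tool from outside, world axes, zero at the start.
- status.current_ft_torque(): the same for the moment, N m.
- status.current_gripper_width(): opening from 0.0 (shut) to 1.0 (fully open).
Only numpy, scipy, OpenCV 4.12 (cv2) and the standard library are available. Lean on these libraries where they do the work, as an engineer would, in place of code of your own. Each camera call takes 0.05 s, during which the arm holds its last target.

TASK

Push the flat steel tin across the shelf, through the narrow gap between the two round posts, until the whole tin lies behind the posts inside the low-railed bay, sitting about square in it. Only push it with the fingers, keeping it flat on the shelf without lifting or tipping it, and leave the cup, the hair brush and the padlock where they are.

Things in the scene. Friction and masses are not known exactly. Their poses are not given: they have to be found in the camera images.
- tin: Flat closed rectangular steel tin, loose on the shelf: 104 mm long (its own x), 88 mm wide (its own y), 24 mm high, upright corners rounded at 10 mm radius, about 0.15 to 0.3 kg. Origin: centre of its underside. It starts roughly lengthwise in front of the gap, turned a little and off to one side; too wide to grasp; slides on the shelf with ordinary friction and stops when no longer pushed.
- bay: Parking bay fixed to the shelf, with no floor of its own. Origin: on the shelf, midway between its two round metal posts; x points through the gap into the bay, y lies along the line from post to post. Posts: 24 mm diameter, 40 mm high, centres at y = +/-59.5 mm, so the gap is 95 mm wide. Behind them 18 mm high, 10 mm thick wooden rails: side rails with inner faces at y = +/-60 mm from x = 12 to 166 mm, end rail with its inner face at x = 156 mm.
- cup: Teal ceramic cup, bystander, 76 mm across, 85 mm high, standing beside the bay on the side away from the robot. Origin: centre of its underside.
- brush: Wooden hair brush, bystander, lying bristles up beside the bay on the robot's side; 215 mm long, 58 mm wide, about 33 mm high. Origin: on the shelf where the handle (115 mm, towards its own -x) meets the head (100 mm, towards +x).
- padlock: Steel padlock lying flat, bystander, beside the posts on the side away from the robot; body 42 x 48 x 20 mm with a shackle reaching to 56 mm along its own x. Origin: centre of the body's underside.
Mind the look-alikes: they are no part of the job. Of the things that look like the tin, take the one that is farthest from the robot's base at the start. There is more than one size of the bay; the job needs the smaller.

How it is judged:
By the outcome, as a careful person would: the job done as asked, in the order asked, and still so for the second after the job is handed in, with the robot touching nothing.
It also fails if it takes over 72 s, if anything falls off the work surface, if the arm or the gripper's body presses on something with over 40 N, if the wrist force passes 120 N, or if a joint passes its speed limit or range.

## Working session

There is one attempt and no reset: what is moved stays moved. The work goes in short steps, each a Python script; the robot and the scene stay as the last script left them, time stands still between calls to the robot, and variables do not carry over. Pictures are saved under pics/ and viewed, and the job is handed in when it is done.

```bash
ls; mkdir -p pics
python3 - <<'E'
from bench import env,eoat,optics,status
import cv2,numpy as np
for n in("top","side"):
    im=optics.get_image(n); cv2.imwrite(f"pics/{n}0.png",im[:,:,::-1])
    p=optics.camera_params(n); print(n,{k:np.round(v,3).tolist() for k,v in p.items()})
print(env.finger_overhang,status.current_time_s(),status.current_tool_rot())
E
```

```text
pics
top {'fx': 505.046, 'fy': 505.046, 'cx': 315.749, 'cy': 193.78, 'R': [[0.006, -1.0, 0.001], [-0.989, -0.006, -0.148], [0.148, -0.001, -0.989]], 't': [-71.652, 482.611, 1185.004]}
side {'fx': 490.632, 'fy': 490.632, 'cx': 324.534, 'cy': 204.732, 'R': [[-1.0, -0.023, -0.008], [-0.011, 0.706, -0.708], [0.022, -0.708, -0.706]], 't': [471.791, 64.025, 1459.66]}
25.0 0.1 [-1.02736760e-03  9.79786728e-01  2.00042269e-01 -5.40856049e-05]
```

View pics/top0.png

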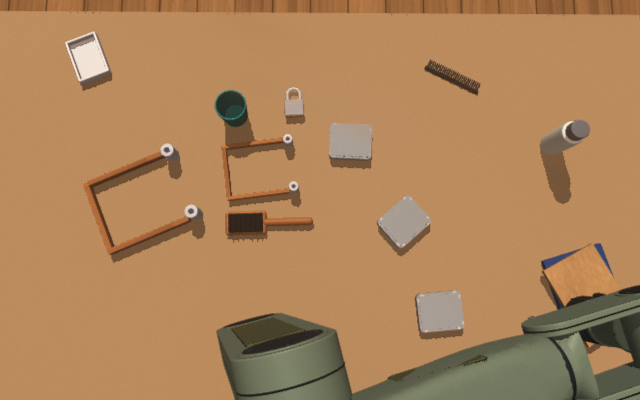

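View pics/side0.png

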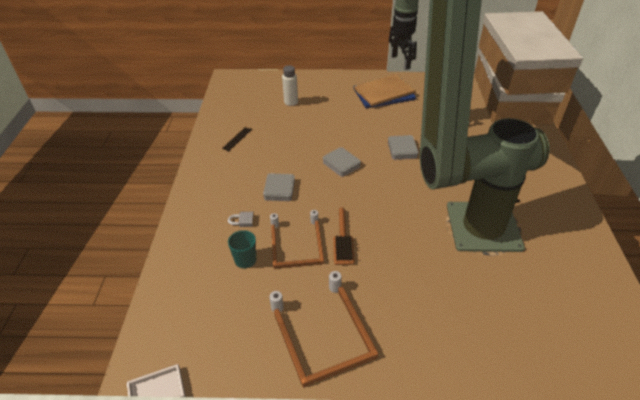

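Three tins are visible in the top view, at (350,141), (404,222) and (440,312). The first is farthest from the base. There are two bays, and the smaller one is at (260,168). I'll confirm both in an enlarged crop.

```bash
cat > h.py <<'E'
import numpy as np,cv2
from bench import env,eoat,optics,status
def ray(name,u,v,z,p=None):
    p=p or optics.camera_params(name); R=np.array(p["R"]);t=np.array(p["t"])
    c=-R.T@t; d=R.T@np.array([(u-p["cx"])/p["fx"],(v-p["cy"])/p["fy"],1])
    return c+d*(z-c[2])/d[2]
def proj(name,X,p=None):
    p=p or optics.camera_params(name); q=np.array(p["R"])@np.array(X)+p["t"]
    return p["fx"]*q[0]/q[2]+p["cx"],p["fy"]*q[1]/q[2]+p["cy"]
E
python3 - <<'E'
from h import *
im=cv2.imread("pics/top0.png")
c=cv2.resize(im[100:220,210:390],None,fx=4.4,fy=4.4,interpolation=cv2.INTER_CUBIC); cv2.imwrite("pics/crop0.png",c)
for uv,z in [((350,141),24),((404,222),24),((440,312),24),((288,139),40),((293,186),40)]:
    w=ray("top",*uv,z); print(uv,w.round(1),np.hypot(w[0],w[1]).round(0))
E
```

```text
(350, 141) [ 617.7 -153.1   24. ] 636.0
(404, 222) [ 417. -283.   24.] 504.0
(440, 312) [ 204.5 -363.6   24. ] 417.0
(288, 139) [ 6.176e+02 -1.000e-01  4.000e+01] 618.0
(293, 186) [501.1 -13.8  40. ] 501.0
```

View pics/crop0.png

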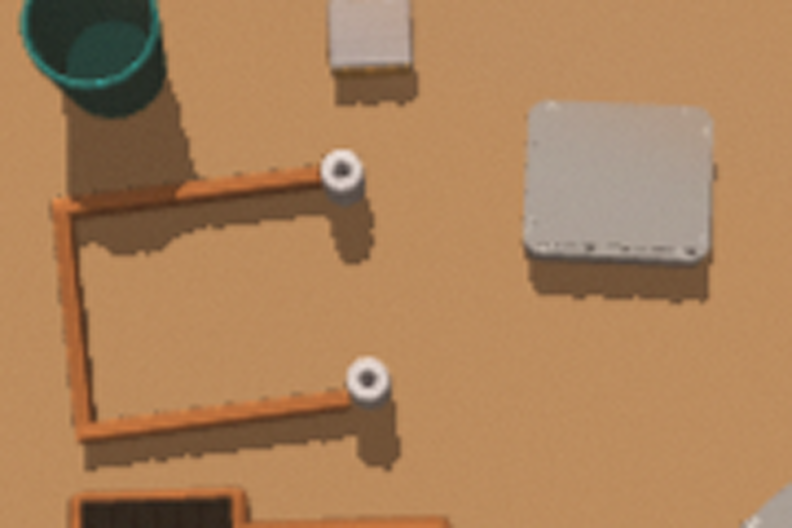

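The crop confirms the far tin (crop 525–712, 100–262) and the small bay. Its post spacing measures about 117 mm against the nominal 119, with post tops at crop (343,169) and (368,378). Next I'll take a closer wrist view to measure more finely.

```bash
cat >> h.py <<'E'
from scipy.spatial.transform import Rotation as Ro
def quat(a):
    y=np.array([np.cos(a),np.sin(a),0]);z=np.array([0,0,-1.]);x=np.cross(y,z)
    q=Ro.from_matrix(np.c_[x,y,z]).as_quat(); return [q[3],q[0],q[1],q[2]]
E
python3 - <<'E'
from h import *
for a in (np.radians(97),np.radians(97-180),np.radians(7),np.radians(187)):
  for p in ([590,-130,330],[700,-160,30],[575,-230,30]):
    j=env.inverse_kinematics(p,quat(a)); print(round(a,2),p,None if j is None else np.round(j,2))
env.move_to([560,-90,330],quat(np.radians(97-180)))
p=optics.camera_params("wrist"); im=optics.get_image("wrist"); cv2.imwrite("pics/w1.png",im[:,:,::-1])
import pickle; pickle.dump(p,open("w1.pkl","wb"))
print(status.current_time_s(),status.current_tool_pos())
E
```

```text
1.69 [590, -130, 330] [-0.36  0.21  1.32 -0.    1.61 -2.05]
1.69 [700, -160, 30] [-0.35  0.69  1.28 -0.    1.17 -2.04]
1.69 [575, -230, 30] [-0.52  0.51  1.57 -0.    1.06 -2.21]
-1.45 [590, -130, 330] [-0.36  0.21  1.32 -0.    1.61  1.09]
-1.45 [700, -160, 30] [-0.35  0.69  1.28 -0.    1.17  1.1 ]
-1.45 [575, -230, 30] [-0.52  0.51  1.57 -0.    1.06  0.93]
0.12 [590, -130, 330] [-0.36  0.21  1.32 -0.    1.61 -0.48]
0.12 [700, -160, 30] [-0.35  0.69  1.28 -0.    1.17 -0.47]
0.12 [575, -230, 30] [-0.52  0.51  1.57 -0.    1.06 -0.64]
3.26 [590, -130, 330] [-0.36  0.21  1.32 -0.    1.61  2.66]
3.26 [700, -160, 30] [-0.35  0.69  1.28 -0.    1.17  2.67]
3.26 [575, -230, 30] [-0.52  0.51  1.57 -0.    1.06  2.5 ]
2.175 [559.74610538 -90.9333598  329.64504498]
```

View pics/w1.png

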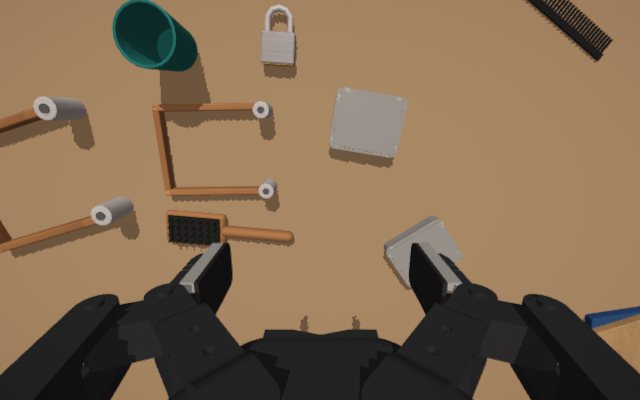

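The wrist view shows the tin at (368,122), posts at (261,109) and (267,190), the padlock at (279,45), and the brush below the bay. I'll enlarge it.

Run:
```python
from h import *
im=cv2.imread("pics/w1.png")
cv2.imwrite("pics/w1a.png",cv2.resize(im[80:165,320:420],None,fx=7,fy=7,interpolation=cv2.INTER_CUBIC))
cv2.imwrite("pics/w1b.png",cv2.resize(im[90:210,145:285],None,fx=5,fy=5,interpolation=cv2.INTER_CUBIC))
```

```text
(no output)
```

View pics/w1a.png

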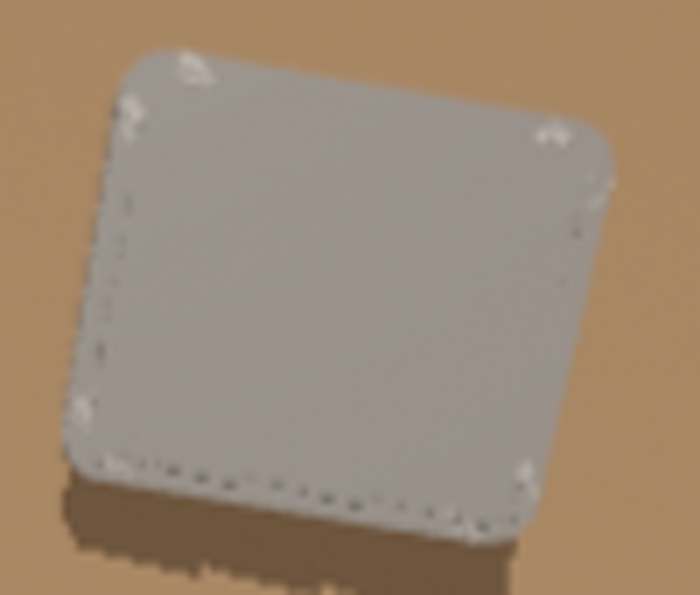

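View pics/w1b.png

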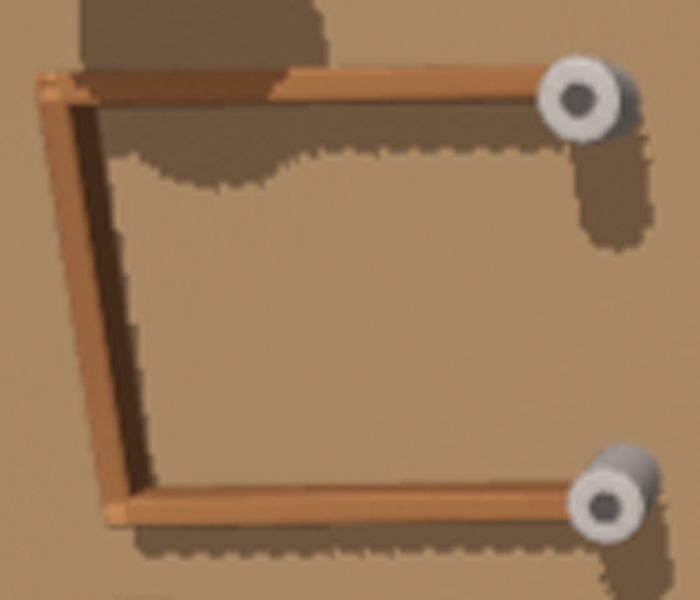

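```bash
cat >> h.py <<'E'
def isect(l,m):
    h=lambda p:np.array([p[0],p[1],1.]); c=np.cross(np.cross(h(l[0]),h(l[1])),np.cross(h(m[0]),h(m[1]))); return c[:2]/c[2]
def src(d,off,s): return np.array(off)+(np.array(d)+.5)/s-.5
def corners(T,Rr,B,L): return [isect(T,L),isect(T,Rr),isect(B,Rr),isect(B,L)]
E
python3 - <<'E'
from h import *
import pickle; p=pickle.load(open("w1.pkl","rb"))
C=corners([(200,53),(540,113)],[(610,180),(545,480)],[(100,481),(480,543)],[(116,100),(64,430)])
W=[ray("wrist",*src(c,(320,80),7),24,p)[:2] for c in C]; print(np.round(W,1))
c=np.mean(W,0); e=(W[0]-W[1])+(W[3]-W[2]); 
print("tin",c.round(1),np.degrees(np.arctan2(e[1],e[0])),[np.linalg.norm(W[i]-W[(i+1)%4]).round(1) for i in range(4)])
P=[ray("wrist",*src(c,(145,90),5),40,p)[:2] for c in((579,99),(606,507))]
def bay(P1,P2):
    o=(P1+P2)/2; d=P2-P1; x=np.array([d[1],-d[0]]); return o,np.degrees(np.arctan2(x[1],x[0])),np.linalg.norm(d)
print("bay w",P,bay(*P))
Q=[ray("top",*src(c,(210,100),4.4),40)[:2] for c in((343,169),(368,378))]; print("bay top",Q,bay(*Q))
# end rail top corners outer
E=[ray("wrist",*src(c,(145,90),5),18,p)[:2] for c in((40,75),(107,524))];print(E,bay(*E))
C=corners([(550,100),(700,107)],[(712,125),(708,245)],[(545,252),(690,258)],[(527,120),(524,235)])
W=[ray("top",*src(c,(210,100),4.4),24)[:2] for c in C]; c=np.mean(W,0); e=(W[0]-W[1])+(W[3]-W[2]);print("tin top",c,np.degrees(np.arctan2(e[1],e[0])),[np.linalg.norm(W[i]-W[(i+1)%4]).round(1) for i in range(4)])
o=bay(*P); h=np.radians(o[1]);
E
```

```text
[[ 668.1 -102.4]
 [ 663.8 -206.5]
 [ 575.1 -204.2]
 [ 579.1  -99.9]]
tin [ 621.5 -153.3] 87.7211281512557 [np.float64(104.1), np.float64(88.7), np.float64(104.4), np.float64(89.1)]
bay w [array([621.72044447,   1.68513172]), array([504.04101606, -14.60637764])] (array([562.88073026,  -6.46062296]), np.float64(97.88191379144054), np.float64(118.8017724955029))
bay top [array([620.08796268,   0.9525071 ]), array([502.24868521, -14.40937768])] (array([561.16832395,  -6.72843529]), np.float64(97.4273653541886), np.float64(118.83636993552554))
[array([608.84124765, 164.12142701]), array([472.78184971, 146.64628795])] (array([540.81154868, 155.38385748]), np.float64(97.31886197646081), np.float64(137.17703981712594))
tin top [ 619.62525943 -153.13256667] 87.75402641968849 [np.float64(104.9), np.float64(87.6), np.float64(103.2), np.float64(88.2)]
```

```bash
cat >> h.py <<'E'
O=np.array([562.9,-6.5]); H=np.radians(97.6)
def W(bx,by,z): 
    c,s=np.cos(H),np.sin(H); return [O[0]+c*bx-s*by,O[1]+s*bx+c*by,z]
def B(x,y):
    c,s=np.cos(H),np.sin(H); d=np.array([x,y])-O; return np.array([c*d[0]+s*d[1],-s*d[0]+c*d[1]])
def shot(n):
    import pickle
    p=optics.camera_params("wrist"); im=optics.get_image("wrist"); cv2.imwrite(f"pics/{n}.png",im[:,:,::-1]); pickle.dump(p,open(n+".pkl","wb"))
def st(): print("t",status.current_time_s(),"tcp",np.round(status.current_tool_pos(),1),"bay",B(*status.current_tool_pos()[:2]).round(1),"F",np.round(status.current_wrist_force(),1))
E
python3 - <<'E'
from h import *
q=quat(H-np.pi)
eoat.command_gripper(0.6); print(env.finger_overhang,status.current_gripper_width())
env.move_to(W(-150,-122,110),q)
print(env.movel(W(-150,-122,33),q,speed=100,guard=8)); st()
print(env.movel(W(-150,-85,33),q,speed=60)); st()
im=optics.get_image("top"); cv2.imwrite("pics/top1.png",cv2.resize(im[60:260,200:460],None,fx=3,fy=3)[:,:,::-1])
im=optics.get_image("side"); cv2.imwrite("pics/side1.png",cv2.resize(im[120:300,180:400],None,fx=3,fy=3)[:,:,::-1])
E
```

```text
25.0 0.6001809074974737
False
t 4.5667 tcp [ 704.4 -139.3   33.7] bay [-150.3 -122.7] F [-0.9  0.   1.5]
False
t 5.3333 tcp [ 667.4 -144.1   33.4] bay [-150.2  -85.4] F [ 1.3  0.4 -0.3]
```

View pics/side1.png

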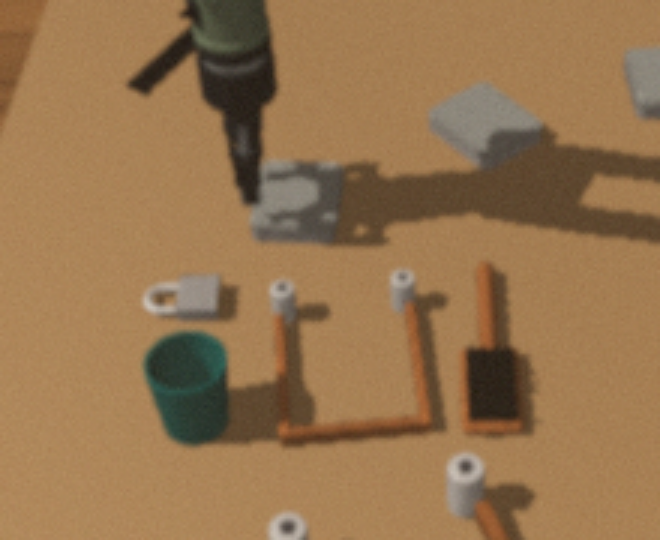

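View pics/top1.png

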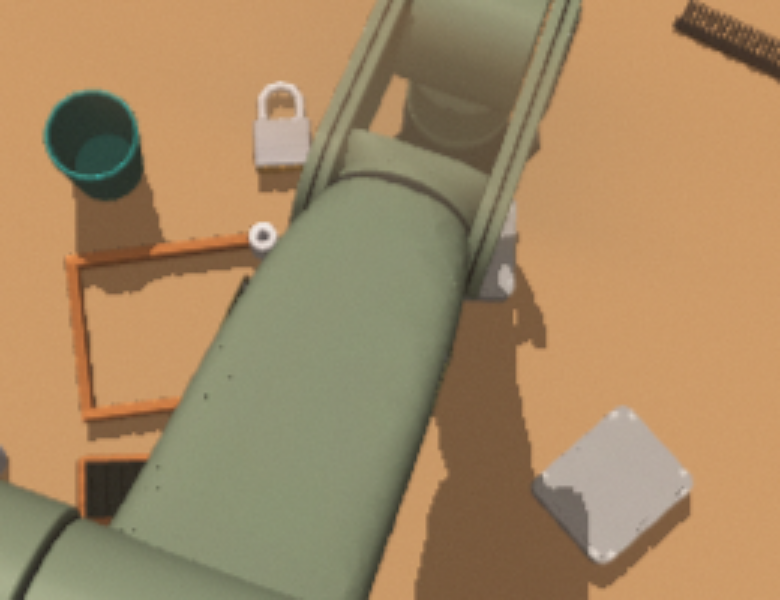

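In the side view the finger is at the tin's far edge, around crop (250,190), with the tip low, and the tin has started turning. I'll continue, stopping a little short of the target, then re-measure.

Run:
```python
from h import *
q=quat(H-np.pi)
env.movel(W(-150,-58,33),q,speed=45); st()
env.movel(W(-150,-75,33),q,speed=100)
env.movel(W(-150,-75,110),q,speed=150)
env.move_to([560,-90,330],q); shot("w2"); st()
im=cv2.imread("pics/w2.png"); cv2.imwrite("pics/w2a.png",cv2.resize(im[90:210,240:400],None,fx=5,fy=5,interpolation=cv2.INTER_CUBIC))
```

```text
t 6.1833 tcp [ 640.4 -147.6   33.2] bay [-150.1  -58.1] F [ 0.2 -0.6  0.3]
t 8.1917 tcp [559.4 -90.  327. ] bay [-82.3  14.5] F [-1.   0.3  0.3]
```

View pics/w2a.png

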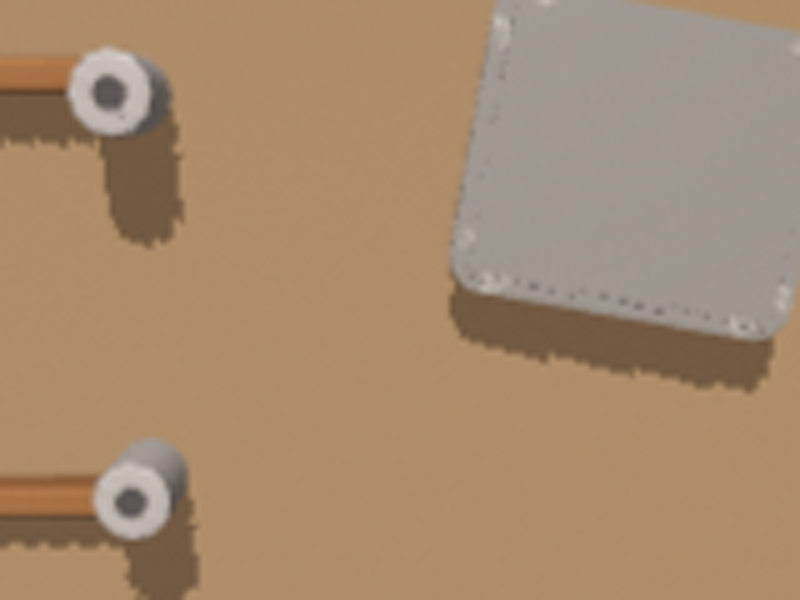

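The tin did not move. Its corners are where they were in w1 and the force stayed near 0, so the half-open fingertips passed over it. I'll find the shelf height with a guarded touch beside the tin.

Run:
```python
from h import *
q=quat(H-np.pi)
eoat.command_gripper(0.5)
env.move_to(W(-150,-125,90),q)
env.movel(W(-150,-125,34),q,speed=120)
env.hold(0.15)
print(env.movel(W(-150,-125,10),q,speed=20,guard=4)); st()
im=optics.get_image("side"); cv2.imwrite("pics/side2.png",cv2.resize(im[140:240,200:330],None,fx=5,fy=5)[:,:,::-1])
```

```text
False
t 11.6583 tcp [ 706.8 -138.7   10.3] bay [-150.1 -125.2] F [ 0.7  0.3 -0. ]
```

View pics/side2.png

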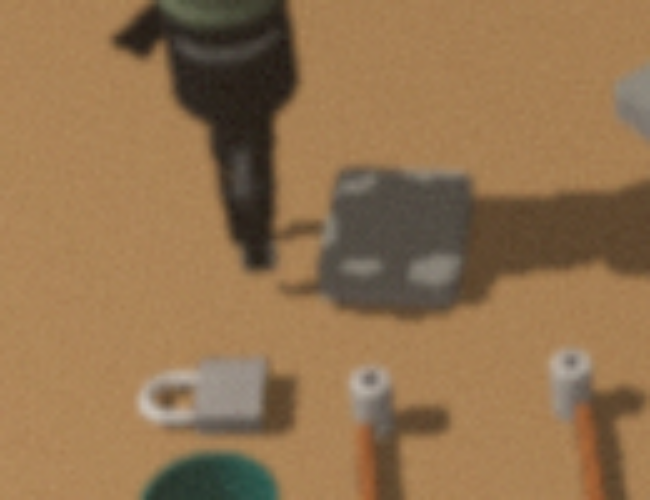

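No contact even at TCP z=10, so the reported overhang does not match at this opening. The tip's shadow suggests it is still about 10–15 mm up. I'll continue the guarded descent.

Run:
```python
from h import *
q=quat(H-np.pi)
print(env.movel(W(-150,-125,-12),q,speed=15,guard=3)); st()
print(env.finger_overhang,status.current_gripper_width(),status.current_joint_positions())
im=optics.get_image("side"); cv2.imwrite("pics/side3.png",cv2.resize(im[140:240,200:330],None,fx=5,fy=5)[:,:,::-1])
shot("w3")
```

```text
True
t 12.825 tcp [ 706.5 -138.6   -8.4] bay [-150.  -124.9] F [-0.3 -0.2  5. ]
25.0 0.5005474159923752 [-3.13710698e-01  7.41747910e-01  1.28348992e+00 -6.62264811e-05
  1.11678130e+00  1.12443527e+00]
```

View pics/side3.png

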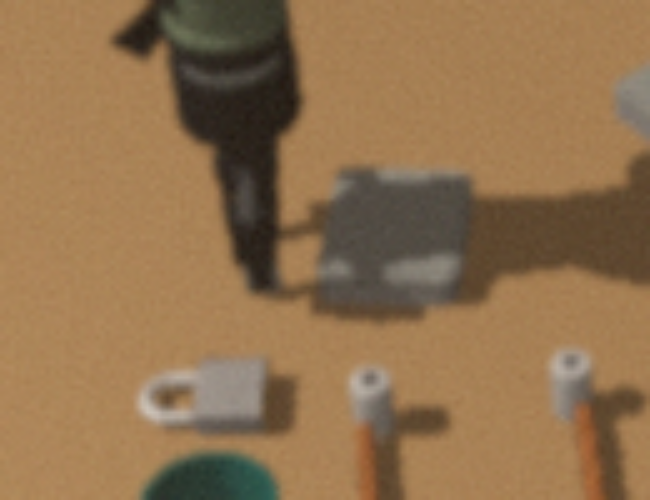

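View pics/w3.png

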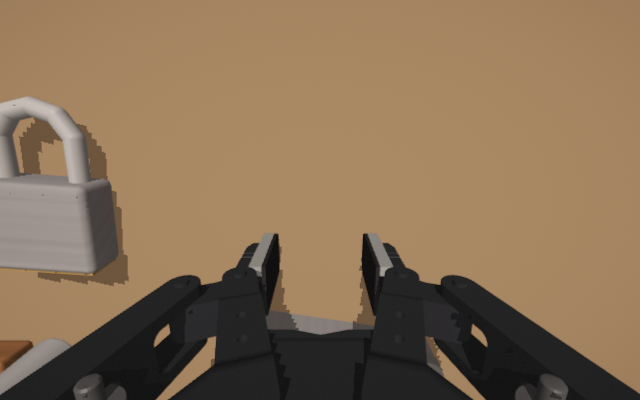

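The tips touch the shelf at TCP z≈-8.4, so my zero is about 28 mm off what the stated overhang implies. I'll check lateral TCP error with the calibrated wrist camera, since the tips are now on the shelf.

Run:
```python
from h import *
import pickle; p=pickle.load(open("w3.pkl","rb"))
for uv in((268,235),(278,234),(363,234),(374,234),(320,235)):
  for z in (0,5):
    w=ray("wrist",*uv,z,p); print(uv,z,w.round(1),B(*w[:2]).round(1))
print("cam",(-np.array(p["R"]).T@p["t"]).round(1), np.round(p["R"],3).tolist())
# side view fingertip (near finger bottom) crop (262,290)
w=ray("side",*src((262,290),(200,140),5),2); print("side tip",w.round(1),B(*w[:2]).round(1))
im=cv2.imread("pics/w3.png"); cv2.imwrite("pics/w3a.png",cv2.resize(im[210:350,220:420],None,fx=4,fy=4,interpolation=cv2.INTER_CUBIC))
```

```text
(268, 235) 0 [ 711.5 -111.5    0. ] [-123.7 -133.4]
(268, 235) 5 [ 713.7 -112.2    5. ] [-124.7 -135.5]
(278, 234) 0 [ 712.7 -116.4    0. ] [-128.8 -133.9]
(278, 234) 5 [ 714.9 -116.9    5. ] [-129.6 -136. ]
(363, 234) 0 [ 718.4 -158.8    0. ] [-171.5 -134. ]
(363, 234) 5 [ 720.4 -157.8    5. ] [-170.8 -136.1]
(374, 234) 0 [ 719.1 -164.3    0. ] [-177.1 -134. ]
(374, 234) 5 [ 721.1 -163.     5. ] [-176.1 -136.1]
(320, 235) 0 [ 715.  -137.5    0. ] [-149.9 -133.4]
(320, 235) 5 [ 717.1 -137.2    5. ] [-149.9 -135.5]
cam [ 773.5 -129.7  139.3] [[0.134, -0.991, -0.0], [-0.955, -0.129, 0.268], [-0.265, -0.035, -0.963]]
side tip [ 703.9 -109.4    2. ] [-120.7 -126.1]
```

View pics/w3a.png

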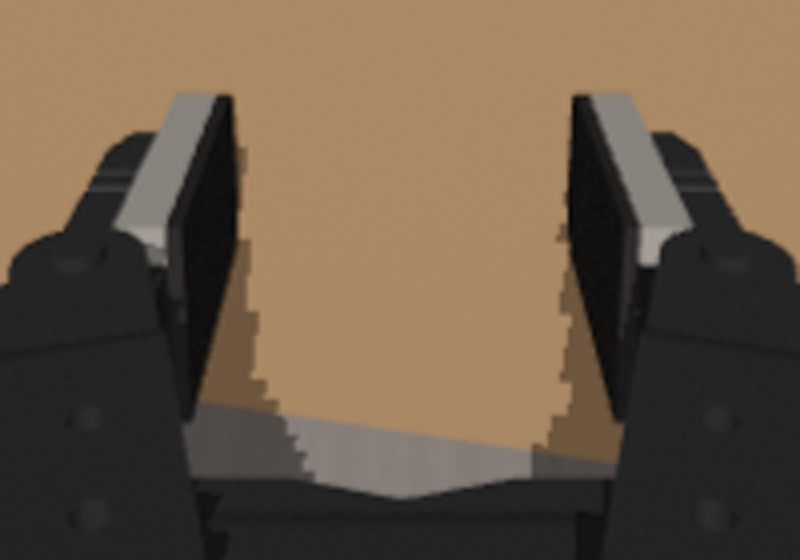

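The lateral position agrees: pad edges lie about 10 mm either side of the TCP and the jaw centre is at bay x≈-150. Only the height is off. I'll push with the tips about 4 mm above the shelf.

Run:
```python
from h import *
q=quat(H-np.pi)
env.movel(W(-150,-125,-4),q,speed=40)
print(env.movel(W(-150,-85,-4),q,speed=60,guard=20)); st()
print(env.movel(W(-150,-57,-4),q,speed=40,guard=20)); st()
env.movel(W(-150,-80,-4),q,speed=100)
env.movel(W(-150,-80,90),q,speed=180)
env.move_to([560,-90,330],q); shot("w4"); st()
im=cv2.imread("pics/w4.png"); cv2.imwrite("pics/w4a.png",cv2.resize(im[90:220,240:400],None,fx=4.5,fy=4.5,interpolation=cv2.INTER_CUBIC))
```

```text
False
t 14.0417 tcp [ 667.2 -144.1   -3.8] bay [-150.2  -85.1] F [-0.4 -0.2  0.1]
False
t 14.8917 tcp [ 638.7 -147.6   -4.2] bay [-149.9  -56.5] F [ 0.1 -0.5 -0.1]
t 17.0417 tcp [559.4 -90.  327. ] bay [-82.3  14.5] F [-0.1 -0.9 -0.3]
```

View pics/w4a.png

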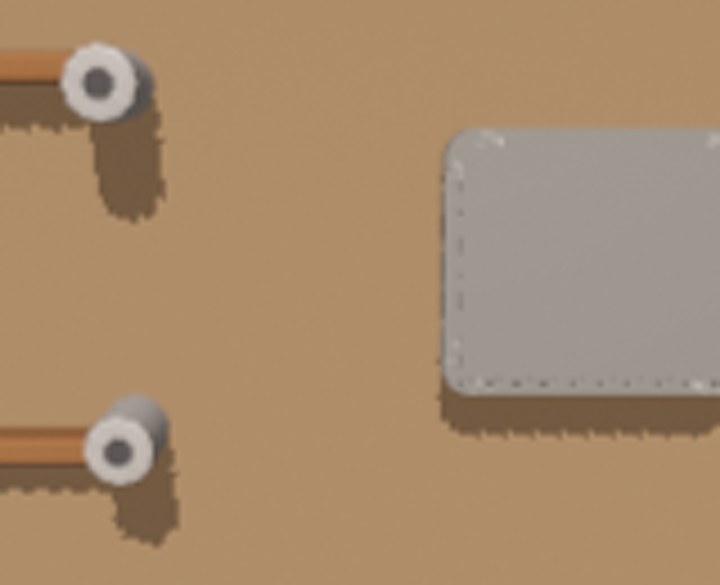

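The tin has moved and is now straight, with edges at crop left 443, top 128 and bottom 395. Post tops are at (98,82) and (119,451). I'll measure the offset.

Run:
```python
from h import *
import pickle; p=pickle.load(open("w4.pkl","rb"))
f=lambda d,z:ray("wrist",*src(d,(240,90),4.5),z,p)[:2]
for d,z in (((98,82),40),((119,451),40),((500,128),24),((700,128),24),((500,395),24),((700,395),24),((443,180),24),((443,350),24)):
    print(d,B(*f(d,z)).round(1))
im=cv2.imread("pics/w4.png"); cv2.imwrite("pics/w4b.png",cv2.resize(im[110:190,330:430],None,fx=7,fy=7,interpolation=cv2.INTER_CUBIC))
```

```text
(98, 82) [  0.6 -59.5]
(119, 451) [-0.2 59. ]
(500, 128) [-126.4  -45.6]
(700, 128) [-191.4  -45.7]
(500, 395) [-129.    43.1]
(700, 395) [-197.6   43. ]
(443, 180) [-108.1  -29. ]
(443, 350) [-109.1   27.5]
```

View pics/w4b.png

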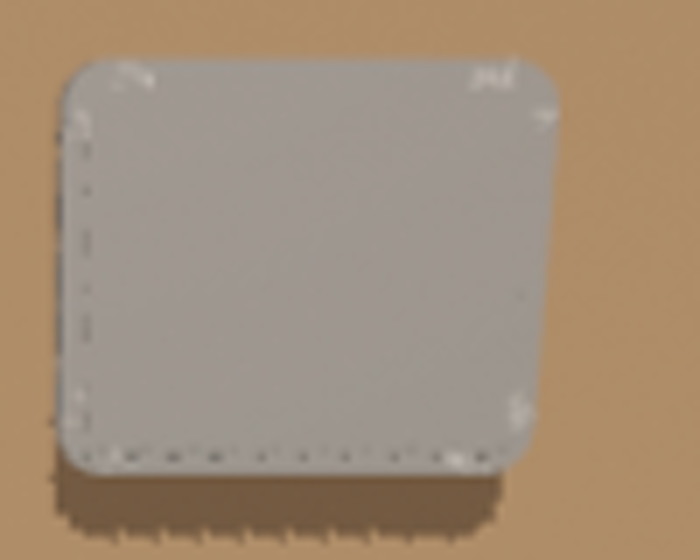

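The tin centre is at bay y≈-1.3 with the post midline at about -0.2, and the tin is square to within about 0.5°. The remaining 1 mm can be corrected on the way. Next I'll go behind it and push along the bay axis, pausing before the gap.

Run:
```python
from h import *
q=quat(H-np.pi/2)
eoat.command_gripper(0.35)
env.move_to(W(-245,-1.2,90),q)
env.movel(W(-245,-1.2,1),q,speed=120,guard=10); st()
print(env.movel(W(-222,-1.2,1),q,speed=60,guard=20))
print(env.movel(W(-140,-0.2,1),q,speed=60,guard=20)); st()
shot("w5")
im=optics.get_image("side"); cv2.imwrite("pics/side5.png",cv2.resize(im[140:290,200:370],None,fx=4,fy=4)[:,:,::-1])
```

```text
t 19.7917 tcp [ 597.3 -249.6    1.8] bay [-245.5   -1.9] F [ 0.5 -1.1  0.2]
False
False
t 21.8417 tcp [ 581.8 -145.5    1.1] bay [-140.2   -0.3] F [ 0.2  0.  -0.5]
```

View pics/w5.png

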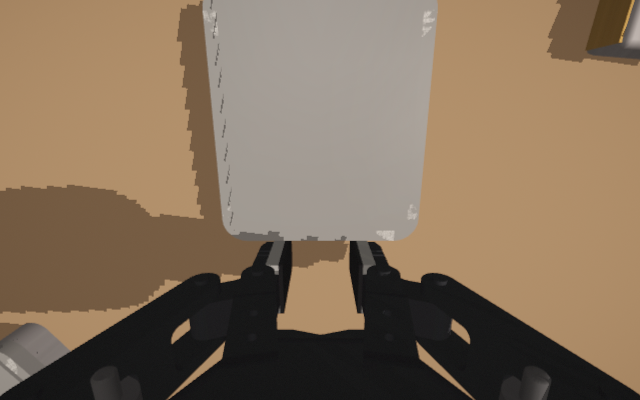

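View pics/side5.png

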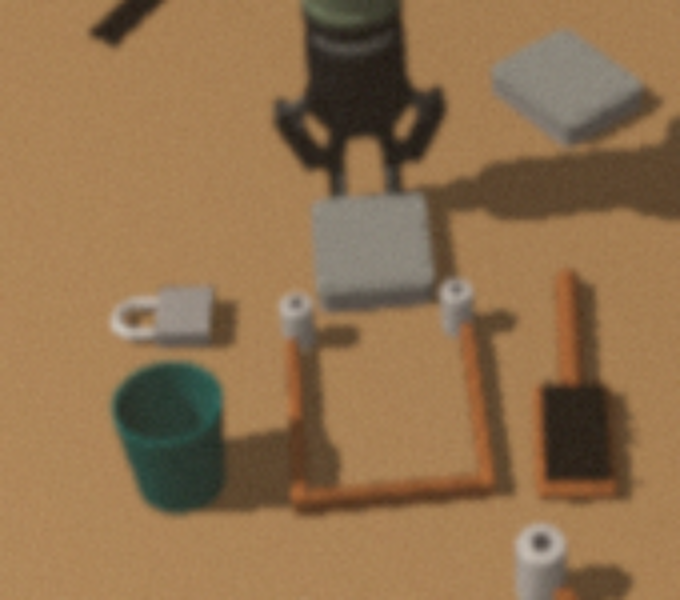

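In w5 the tin's rear edge spans 222–418, centred on the jaws at about 320, with both fingers in contact. In the side view it is lined up between the posts and the finger linkage sits above post height. I'll push on through with a guard.

Run:
```python
from h import *
q=quat(H-np.pi/2)
print(env.movel(W(-60,-0.2,1),q,speed=50,guard=15)); st()
im=optics.get_image("side"); cv2.imwrite("pics/side6.png",cv2.resize(im[140:290,200:370],None,fx=4,fy=4)[:,:,::-1])
```

```text
False
t 23.6917 tcp [570.9 -65.9   0.9] bay [-60.   -0.1] F [ 0.7 -0.9  0.3]
```

View pics/side6.png

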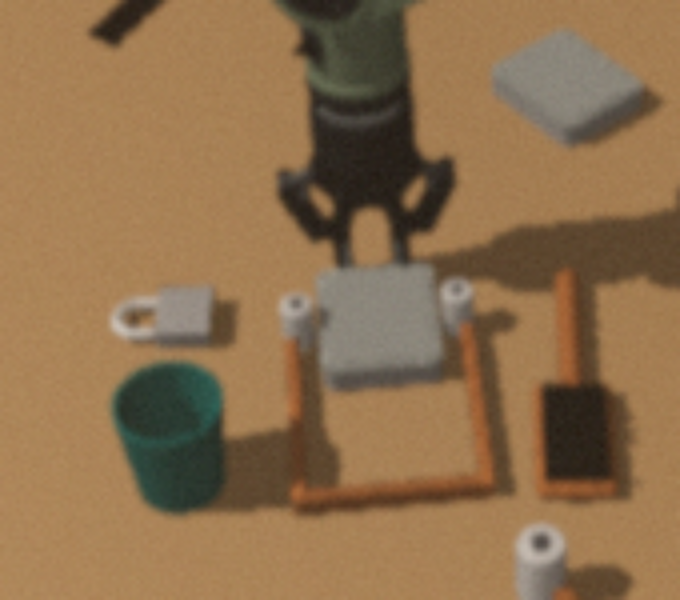

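The tin is in the gap with clearance on both sides, posts at (296,310) and (457,300). I'll carry on to the final position, then retreat backwards and lift.

Run:
```python
from h import *
q=quat(H-np.pi/2)
print(env.movel(W(21,-0.2,1),q,speed=50,guard=15)); st()
env.movel(W(-30,-0.2,1),q,speed=100)
env.movel(W(-30,-0.2,150),q,speed=150)
env.move_to([560,-90,330],quat(H-np.pi)); env.hold(.2); shot("w7"); st()
im=cv2.imread("pics/w7.png"); cv2.imwrite("pics/w7a.png",cv2.resize(im[80:220,140:300],None,fx=4.2,fy=4.2,interpolation=cv2.INTER_CUBIC))
im=optics.get_image("side"); cv2.imwrite("pics/side7.png",cv2.resize(im[140:290,200:370],None,fx=4,fy=4)[:,:,::-1])
```

```text
False
t 25.5083 tcp [560.4  14.3   1.1] bay [20.9 -0.3] F [-0.1 -0.6 -0. ]
t 28.8833 tcp [559.8 -89.8 329.3] bay [-82.2  14.1] F [ 0.2 -0.6  0.2]
```

View pics/w7a.png

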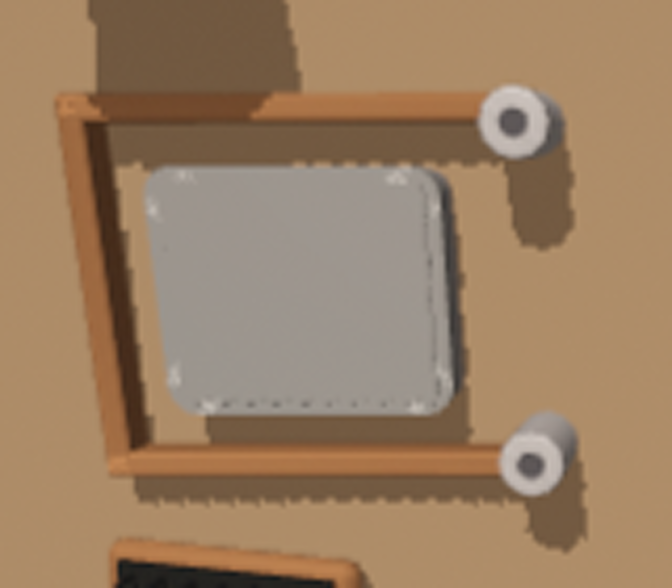

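View pics/side7.png

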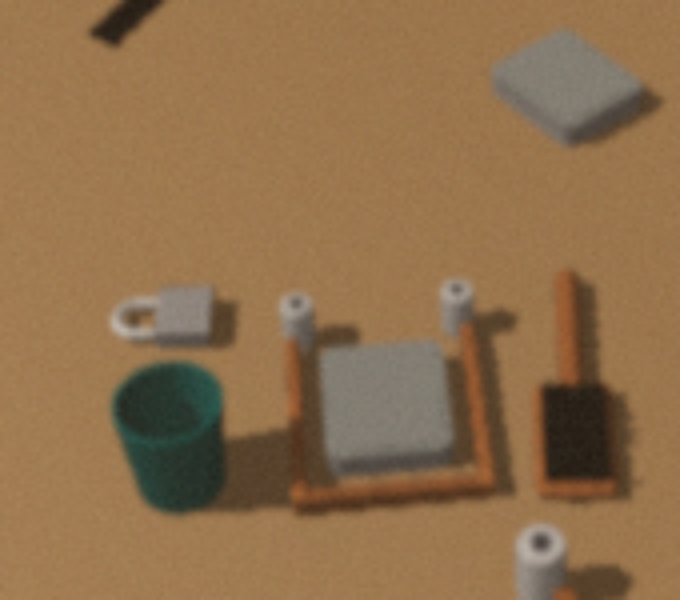

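The tin lies square inside the rails, with its rear edge at crop x≈437–457. The posts are at (512,122) and (530,463). The bystanders look unmoved. I'll run a numeric check, then hand in.

Run:
```python
from h import *
import pickle; p=pickle.load(open("w7.pkl","rb"))
C=corners([(190,166),(400,166)],[(446,215),(458,365)],[(205,414),(420,414)],[(147,210),(164,360)])
Ws=[B(*ray("wrist",*src(c,(140,80),4.2),24,p)[:2]) for c in C]; print(np.round(Ws,1))
a=cv2.imread("pics/side5.png").astype(int);b=cv2.imread("pics/side7.png").astype(int)
d=np.abs(a-b).max(2); print("cup/padlock diff",d[280:520,100:225].max(),"brush",d[265:500,535:625].max())
from bench import close_job
rear=max(Ws[1][0],Ws[2][0]), min(Ws[1][0],Ws[2][0]); print(rear,status.current_time_s())
if rear[1]>18: print(close_job())
```

```text
[[134.3 -44.4]
 [ 29.1 -44.6]
 [ 27.6  44.1]
 [135.5  44.3]]
cup/padlock diff 17 brush 18
(np.float64(29.102755611953864), np.float64(27.626251403868597)) 28.9333
the job is handed in; nothing more can be done
None
```

The tin is fully inside the smaller bay, pushed only with the fingers, and I've handed the job in. It took about 29 s of the 72 s allowed. I took the farthest of the three tins and the bay with posts 119 mm apart.

1. **Push:** I first pushed its far side with two fingers to straighten it and line it up with the gap. Then I pushed it from behind, through the posts. None of the force guards (15–20 N) tripped during the pushes.

2. **Last checks:** In the final wrist picture the tin spans 28 to 135 mm into the bay, so its rear edge is about 16 mm behind the posts. It is within 1 mm of centre side to side and square to within about 1°. Before and after side pictures show the cup, padlock and brush unmoved, to within picture noise. The gripper was well clear of everything when I handed in.

3. **What disagreed:** The reported 25 mm finger overhang did not match the robot. My first side push passed over the tin without moving it. A guarded touch found the fingertips reaching the shelf at TCP z of about -8 mm, so I set the pushing height from that.

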